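# Check the feed pump's emergency stop and reset the pump

### The arm

A 7-joint arm with a two-finger parallel gripper is mounted at the origin on the work surface. World frame = base frame: x ahead of the robot, y to its left, z up, the work surface at z = 0. Lengths are in mm, angles in rad, forces in N, time in s.
With the tool pointing down it reaches from about 425 to 875 mm from the base axis. Payload 9.9 kg.
Tool frame: the origin (TCP) lies between the finger pads; the fingertips stand 17 mm ahead of it and the grasp point (between the pads) lies 2 mm behind it; z points along the fingers, y is the line along which they close (so a half turn about z gives the same grasp; the last joint's range is limited). The gripper opens to 85 mm and grips with 20 to 120 N. Pads are 22 mm wide; open, the fingers measure 114 mm over their backs; the gripper's body (76 mm by 85 mm) begins 54 mm behind the grasp point. The pads swing forward as they close: fully open they stand 13 mm farther back than shut.
Start: joints at [-1.234, 0.576, 0.025, 1.437, -0.015, 1.129, -0.057], TCP at [275.725, 616.121, 248.289] pointing down, gripper open.
Joint ranges: [-2.76, 2.76], [-0.34, 2.15], [-1.52, 1.57], [0.19, 2.46], [-1.09, 4.23], [0.17, 1.99], [-2.82, 2.82]. Speed limits (rad/s): [2.22, 2.22, 3.01, 3.01, 3.14, 3.14, 3.14].

### API

Orientations are given as a unit quaternion [w, x, y, z].
In Python, from workcell import * gives the robot as it stands. The module is installed in compiled form; this text tells all that it offers.
- The arm moves only by the tool carry_out, never from a script. Its argument "plan" is a list of rows, each an object with "offset": the shift along the tool's x, y, z in units of 0.06 m (1.0 is 0.06 m), a list of three; "delta_rot": the turn, a rotation vector about the tool's x, y, z in units of 8 degrees (1.0 is 8 degrees), a list of three; "gripper": the opening, from -1 (shut) to 1 (fully open), so that 0 is half open. In form: [{"offset": [x, y, z], "delta_rot": [rx, ry, rz], "gripper": gripper}, ...]. A call has exactly 5 rows; each row shifts and turns the commanded pose from where the row before left it, along the tool's axes as they then stand; what a row does not reach is not made up. A row lasts 1/8 s, in which the tool goes at most 62.5 mm and 10.7 degrees, less where a joint would pass 70% of its speed; a pose out of reach is approached as far as the arm can. A call with a number of a shift or a turn outside -1 to 1 is refused whole. A call with a gripper value outside its range is refused whole. The fingers move at their own pace and stop on an object; "grip_force" is the grip in N (left out, the last holds). Time passes only in rows, so rows that do not move let the fingers close, or fill a call up. It gives the time, the measured TCP pose, the force, the opening and the grip force at its end, in the units of the state.
- sense(): the state, without advancing time (a new reading comes with each control period).
- camera(name): name is "scene" or "side" or "wrist"; returns a dict with "pixels" (420x560x3 uint8, red, green, blue), "z_map" (420x560 float32, mm along the optical axis (not along the pixel's ray), 0 where there is no reading), "camera_matrix" (3x3 intrinsics, pixels), "view" (4x4, takes a point from world to camera coordinates); the wrist camera has in their place "tool_from_camera" (4x4, takes a point from camera to tool coordinates, whose origin is the TCP and whose axes are the flange's). Camera axes: x right, y down, z forward; pixel columns grow to the right and rows downward; lengths in mm; the calibration is good to about 2 mm. The wrist camera is an equidistant fisheye: a pixel r from the principal point sees the ray r / f radians off the axis. A picture is of the moment at which its call begins: read the wrist's pose just before it.
- sign_off(): hands the job in; it is judged then, once.
The state is a dict: "t": time; "q": joint angles; "joint_velocities": joint speeds; "effort": joint torques, N m; "tcp_pos": TCP position; "orientation": TCP orientation; "wrist_force": force on the tool from outside, world axes, zero at the start; "torque": the same for the moment, N m; "finger_gap": finger opening in mm; "finger_force": force on a finger pad.
Only numpy, scipy, OpenCV 4.12 (cv2) and the standard library are available. Lean on these libraries where they do the work, as an engineer would, in place of code of your own. Each camera call takes 0.05 s, during which the arm holds its last target. There are 200 camera calls.

### The job

Do the function check of the feed pump's emergency stop using only your fingertips: push the red mushroom head of the yellow stop station fully in until it latches, twist the head clockwise to release it so that it springs all the way back out, then push the blue reset button on the pump's console fully down. Do not grip or strike the head, do not lift or drag the station, do not press the green start button, leave everything else on the bench where it is, and finish with the hand clear and all the buttons out.

Things in the scene. Friction and masses are not known exactly. Their poses are not given: they have to be found in the camera images.
- stop_top (a point): Centre of the top of the red mushroom head, on its axis; turns and sinks with the head. z up, x through one of its three lobes. Seen from above: a round core 39 mm across, domed, and three round lobes (22 mm across, centres 20.5 mm from the axis, 120 degrees apart), 63 mm over all. Lobes' tops 4 mm, undersides 24 mm below this point: a fingertip between two lobes can push one round by its side.
- station_lid (a point): Centre of the flat top of the station's yellow lid, on the head's axis, 67 mm above the bench; z up. The head's top is 40 mm above this point when out, 32 mm when latched in; a collar 36 mm across, 6 mm high, lies between.
- station: Emergency-stop station; origin at the centre of its underside, z up. Loose, 2.4 kg, on four rubber feet: yellow and grey box 84 x 84 mm, 67 mm high, on a steel foot plate 124 x 124 mm, 13 mm high. It slides if pushed sideways with more than about 10 N.
- stop (a joint): How far the mushroom head is pushed in, m: 0 out, 0.008 fully in. It is a snap action: it resists with about 13 N at the start, less beyond, and past half way it snaps in and stays in by itself.
- twist (a joint): Clockwise turn of the head seen from above, rad: 0 at rest, 0.7 at its stop; a spring brings it back to 0 when let go. With the head latched in, turning it lifts it from 0.2 rad on, and at about 0.5 rad it springs out by itself. It takes up to about 0.15 N m (about 6 N against a lobe).
- reset_top (a point): Centre of the top of the blue reset button, 28 mm across, on the pump's console, 98 mm above the bench; z up. Its round dark housing is 44 mm across and 12 mm high; the button stands 6 mm proud of it.
- reset (a joint): How far the blue reset button is pushed down, m: 0 out, 0.006 fully down. A spring (up to 5 N) returns it.
- start_top (a point): Centre of the top of the green start button, same size as the blue one and 90 mm from it on the same console; the two may change places. Not to be pressed.
- start (a joint): How far the green start button is pushed down, m: 0 out, 0.006 fully down.
- pump_deck (a point): Centre of the top face of the pump's console, 80 mm above the bench, midway between the two buttons; x points to the back of the pump, y to its left, z up. The fixed dark pump is 200 mm wide; the console reaches 45 mm in front of this point and 55 mm behind it, then comes the drive housing, 115 mm deep, 100 mm high. The pump head sticks out 46 mm at the left end.
- media: Bystander, to be left alone: media bottle: clear glass, 74 mm across, 165 mm tall, blue cap. Origin: centre of its underside.
- jar: Bystander, to be left alone: small amber jar, 46 mm across, 55 mm tall, white lid. Origin: centre of its underside.
- spanner: Bystander, to be left alone: steel spanner lying flat, 140 mm long. Origin: centre of its underside.
- beaker: Bystander, to be left alone: glass beaker, 70 mm across, 85 mm tall. Origin: centre of its underside.
- tipbox: Bystander, to be left alone: blue pipette-tip box, 77 x 117 mm, 51 mm tall. Origin: centre of its underside.
- mouse: Bystander, to be left alone: black computer mouse, 100 x 56 mm, 28 mm tall. Origin: centre of its underside.
- driver: Bystander, to be left alone: screwdriver with orange handle lying flat, 170 mm long. Origin: centre of its underside.
There are look-alikes about, which are no part of the job. Of the things that look like the station, take the one that is farthest to the robot's right at the start.

How it is judged:
By the outcome, as a careful person would: the job done as asked, in the order asked, and still so for the second after the job is handed in, with the robot touching nothing.
It also fails if it takes over 48 s, if anything falls off the work surface, if the arm or the gripper's body presses on something with over 40 N, if the wrist force passes 120 N, or if a joint passes its speed limit or range.

## Working session

There is one attempt and no reset: what is moved stays moved. The work goes in short steps, Python scripts to look and compute and a tool call to move; the robot and the scene stay as the last step left them, time stands still between calls to the robot, and variables do not carry over. Pictures are saved under pics/ and viewed, at most 10 in all, crops included, and the job is handed in when it is done.

Besides the shell and the picture viewer there is one more tool, called as a command line: name --argument value ..., lists and objects as JSON in quotes. carry_out: Moves the arm, as the interface text tells. Its arguments: {"type":"object","properties":{"plan":{"type":"array","items":{"type":"object","properties":{"offset":{"type":"array","items":{"type":"number","minimum":-1,"maximum":1}},"delta_rot":{"type":"array","items":{"type":"number","minimum":-1,"maximum":1}},"gripper":{"type":"number"}}}},"grip_force":{"type":"number"}},"required":["plan"]}

```bash
mkdir -p pics; cat > h.py <<'E'
from workcell import *
import numpy as np, cv2
from scipy.spatial.transform import Rotation as R
def cloud(c):
    z=c["z_map"];K=c["camera_matrix"];v,u=np.indices(z.shape)
    P=np.stack([(u-K[0,2])/K[0,0]*z,(v-K[1,2])/K[1,1]*z,z],-1)
    T=np.linalg.inv(c["view"]); W=P@T[:3,:3].T+T[:3,3]; W[z<=0]=np.nan
    return W
def save(c,n): cv2.imwrite(f"pics/{n}.png",c["pixels"][:,:,::-1])
E
python3 - <<'E'
from h import *
s=sense();print({k:np.round(s[k],3) for k in s})
for n in("scene","side"):
    c=camera(n);save(c,n);W=cloud(c);np.save(n+".npy",W)
    T=np.linalg.inv(c["view"]);print(n,T[:3,3].round(),T[:3,2].round(2),c["camera_matrix"].round(1).tolist())
    hsv=cv2.cvtColor(c["pixels"],cv2.COLOR_RGB2HSV)
    for nm,lo,hi in(("red",(0,150,80),(6,255,255)),("red2",(174,150,80),(180,255,255)),("yel",(20,130,100),(35,255,255)),("blue",(98,130,60),(125,255,255)),("green",(45,100,50),(85,255,255))):
        m=cv2.inRange(hsv,lo,hi);k,l,st,ce=cv2.connectedComponentsWithStats(m)
        for i in range(1,k):
            if st[i,4]>40: 
                p=W[l==i]; p=p[~np.isnan(p[:,0])]
                if len(p): print(nm,st[i].tolist(),np.median(p,0).round(),"zmax",np.percentile(p[:,2],97).round())
E
```

```text
{'t': np.float64(0.0), 'q': array([-1.234,  0.577,  0.025,  1.438, -0.015,  1.129, -0.056]), 'joint_velocities': array([ 0.001, -0.001,  0.002, -0.   , -0.001,  0.   ,  0.   ]), 'effort': array([ 2.0000e-03, -7.6577e+01,  2.2520e+00, -2.8598e+01,  1.6000e-02,
        1.2000e-02,  0.0000e+00]), 'tcp_pos': array([275.542, 615.724, 247.425]), 'orientation': array([-0.   ,  0.209,  0.978, -0.001]), 'wrist_force': array([ 0.16 ,  1.295, -0.036]), 'torque': array([ 0.014, -0.018,  0.027]), 'finger_force': np.float64(0.0), 'finger_gap': np.float64(85.308)}
scene [1371.  393. 1168.] [-0.59 -0.26 -0.76] [[511.5, 0.0, 286.3], [0.0, 511.5, 204.4], [0.0, 0.0, 1.0]]
red [394, 160, 17, 14, 115] [275. 284. 104.] zmax 108.0
red [341, 204, 17, 14, 134] [493. 194. 104.] zmax 110.0
red [368, 289, 22, 16, 196] [718. 343. 105.] zmax 110.0
red [399, 400, 21, 20, 322] [982. 470. 190.] zmax 193.0
yel [383, 167, 38, 22, 324] [287. 289.  66.] zmax 71.0
yel [332, 206, 35, 25, 435] [504. 200.  66.] zmax 71.0
yel [0, 230, 85, 81, 2574] [ 965. -512.    4.] zmax 70.0
yel [353, 289, 47, 37, 609] [733. 351.  66.] zm
[... 707 characters left out ...]
. 470. 189.] zmax 192.0
red [266, 115, 16, 10, 93] [706. 334. 103.] zmax 108.0
red [221, 160, 17, 13, 139] [481. 184. 103.] zmax 108.0
red [134, 168, 19, 12, 144] [265. 275. 103.] zmax 108.0
yel [260, 121, 30, 18, 295] [699. 320.  66.] zmax 69.0
yel [212, 167, 40, 23, 400] [470. 174.  66.] zmax 69.0
yel [128, 175, 38, 22, 420] [260. 263.  66.] zmax 70.0
yel [499, 225, 61, 75, 1409] [ 989. -445.    5.] zmax 70.0
blue [205, 95, 10, 9, 71] [550. 457. 163.] zmax 166.0
blue [363, 113, 12, 8, 57] [958. 176. 114.] zmax 117.0
blue [329, 187, 47, 28, 384] [726. -51.  19.] zmax 33.0
blue [322, 274, 14, 13, 135] [ 484. -281.  100.] zmax 104.0
green [298, 249, 12, 11, 114] [ 478. -192.  100.] zmax 103.0
```

View pics/scene.png

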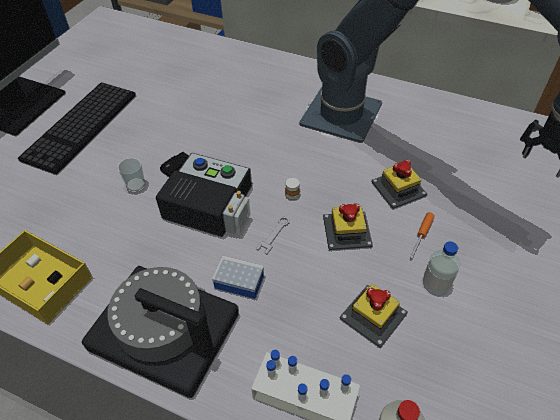

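View pics/side.png

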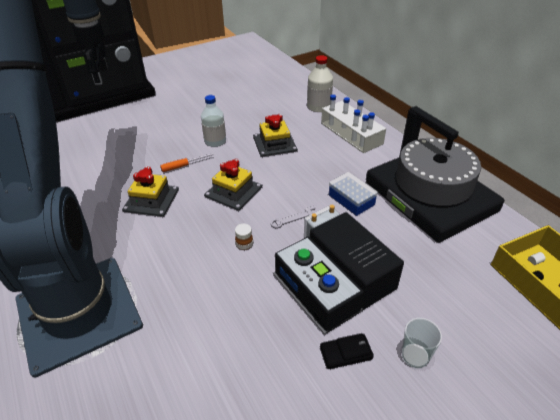

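carry_out --plan '[{"offset": [-0.4,-0.33,0],"gripper": -1,"delta_rot": [0,0,0]},{"offset": [-0.65,-0.55,0],"gripper": -1,"delta_rot": [0,0,0]},{"offset": [-0.65,-0.55,0],"gripper": -1,"delta_rot": [0,0,0]},{"offset": [-0.65,-0.55,0],"gripper": -1,"delta_rot": [0,0,0]},{"offset": [-0.65,-0.55,0],"gripper": -1,"delta_rot": [0,0,0]}]'

```text
t: 0.72
tcp_pos: [378.5, 402.3, 248.1]
orientation: [-0.0, 0.209, 0.978, -0.0]
wrist_force: [1.1, 0.2, 0.5]
finger_gap: -0.2
finger_force: 0.0
```

carry_out --plan '[{"offset": [-0.65,-0.55,0],"gripper": -1,"delta_rot": [0,0,0]},{"offset": [-0.65,-0.55,0],"gripper": -1,"delta_rot": [0,0,0]},{"offset": [-0.65,-0.55,0],"gripper": -1,"delta_rot": [0,0,0]},{"offset": [-0.6,-0.5,0],"gripper": -1,"delta_rot": [0,0,0]},{"offset": [0,0,0],"gripper": -1,"delta_rot": [0,0,0]}]'

```text
t: 1.35
tcp_pos: [466.4, 219.7, 248.2]
orientation: [0.0, 0.212, 0.977, -0.001]
wrist_force: [0.2, 2.1, -1.1]
finger_gap: 0.4
finger_force: 0.0
```

```bash
python3 - <<'E'
from h import *
s=sense();print(s["tcp_pos"],s["orientation"],s["q"],s["finger_gap"],s["wrist_force"])
c=camera("wrist");save(c,"w1");np.savez("w1.npz",p=s["tcp_pos"],o=s["orientation"],**c)
print(c["tool_from_camera"].round(3),c["camera_matrix"])
E
```

```text
[466.44689305 219.65910124 248.22924137] [ 3.45304212e-04  2.12087198e-01  9.77250322e-01 -8.42184828e-04] [-0.59788688  0.34110279  0.08990791  1.85560708 -0.03489603  0.94704887
  0.65064744] 0.38612743852624426 [ 0.15390569  2.12189601 -1.07691191]
[[-1.00000e-03 -9.64000e-01 -2.67000e-01  6.71130e+01]
 [ 1.00000e+00 -1.00000e-03  0.00000e+00 -5.93000e-01]
 [-0.00000e+00 -2.67000e-01  9.64000e-01 -1.26304e+02]
 [ 0.00000e+00  0.00000e+00  0.00000e+00  1.00000e+00]] [[325.1922621    0.         282.3399493 ]
 [  0.         325.1922621  205.64439449]
 [  0.           0.           1.        ]]
```

View pics/w1.png

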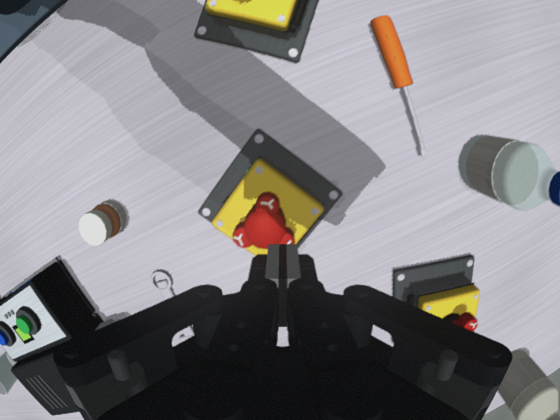

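carry_out --plan '[{"offset": [-0.5,-0.1,0],"gripper": -1,"delta_rot": [0,0,0]},{"offset": [-0.5,-0.1,0],"gripper": -1,"delta_rot": [0,0,0]},{"offset": [0,0,0],"gripper": -1,"delta_rot": [0,0,0]},{"offset": [0,0,0],"gripper": -1,"delta_rot": [0,0,0]},{"offset": [0,0,0],"gripper": -1,"delta_rot": [0,0,0]}]'

```text
t: 2.02
tcp_pos: [513.9, 189.6, 248.2]
orientation: [-0.0, 0.208, 0.978, 0.0]
wrist_force: [-0.3, 0.6, -0.1]
finger_gap: 0.3
finger_force: 0.0
```

```bash
cat >> h.py <<'E'
def wlook():
    s=sense();c=camera("wrist");K=c["camera_matrix"];z=c["z_map"]
    v,u=np.indices(z.shape);a=(u-K[0,2])/K[0,0];b=(v-K[1,2])/K[1,1];th=np.hypot(a,b)+1e-9
    d=np.stack([a*np.tan(th)/th,b*np.tan(th)/th,np.ones_like(a)],-1)
    T=np.eye(4);q=s["orientation"];T[:3,:3]=R.from_quat([*q[1:],q[0]]).as_matrix();T[:3,3]=s["tcp_pos"]
    tc=c["tool_from_camera"];M=T@tc
    D=d@M[:3,:3].T
    W=D*z[...,None]+M[:3,3]; W[z<=0]=np.nan
    Tl=(d*z[...,None])@tc[:3,:3].T+tc[:3,3]
    plane=lambda h: M[:3,3]+D*((h-M[2,3])/D[...,2])[...,None]
    return s,c,W,Tl,plane
E
python3 - <<'E'
from h import *
s,c,W,Tl,pl=wlook();save(c,"w2");print(s["tcp_pos"].round(1))
hsv=cv2.cvtColor(c["pixels"],cv2.COLOR_RGB2HSV)
m=cv2.inRange(hsv,(0,130,60),(8,255,255))|cv2.inRange(hsv,(172,130,60),(180,255,255))
k,l,st,ce=cv2.connectedComponentsWithStats(m)
i=1+np.argmin([np.hypot(ce[j][0]-270,ce[j][1]-170)+(1e4 if st[j,4]<300 else 0) for j in range(1,k)])
print(st[i],ce[i]);reg=cv2.dilate((l==i).astype(np.uint8),np.ones((5,5)))
ok=(reg>0)&(W[...,2]>94);P=W[ok];print(len(P),np.percentile(P[:,2],[5,50,99]).round(1))
# metric top-down silhouette
g=np.zeros((400,400),np.uint8);o=P[:,:2].mean(0)
q=((P[:,:2]-o)*4+200).astype(int);q=q[(q>=0).all(1)&(q<400).all(1)];g[q[:,1],q[:,0]]=255
g=cv2.morphologyEx(g,cv2.MORPH_CLOSE,np.ones((9,9)))
h=cv2.convexHull(max(cv2.findContours(g,0,2)[0],key=cv2.contourArea));(cx,cy),r=cv2.minEnclosingCircle(h)
ctr=o+(np.array([cx,cy])-200)/4;print("ctr",ctr.round(1),"r",r/4)
a=np.arctan2(P[:,1]-ctr[1],P[:,0]-ctr[0]);rr=np.hypot(*(P[:,:2]-ctr).T)
far=rr>24;print("lobe phase deg",np.degrees(np.angle(np.exp(3j*a[far]).mean())/3).round(1),"conc",abs(np.exp(3j*a[far]).mean()))
top=P[P[:,2]>np.percentile(P[:,2],90)];print("dome",top.mean(0).round(1))
ym=cv2.inRange(hsv,(18,90,60),(38,255,255))>0
Y=W[ym&(np.hypot(W[...,0]-ctr[0],W[...,1]-ctr[1])<65)&(abs(W[...,2]-67)<5)]
rc=cv2.minAreaRect(Y[:,:2].astype(np.float32));print("lid",rc,np.median(Y[:,2]))
f=(Tl[...,2]>8)&(Tl[...,2]<19)&(np.hypot(Tl[...,0],Tl[...,1])<40)
if f.any(): print("finger tool",np.percentile(Tl[f],[1,50,99],axis=0).round(1))
E
```

```text
[513.9 189.6 248.2]
[ 239  132   64   62 2163] [271.81692094 166.74526121]
2524 [101.8 104.8 108.5]
ctr [486.6 191.1] r 31.191566467285156
lobe phase deg 28.3 conc 0.8154311436263358
dome [486.1 191.4 108. ]
lid ((487.02471923828125, 191.20289611816406), (84.30634307861328, 84.05341339111328), 28.332826614379883) 67.5449102373801
finger tool [[  6.2 -11.6   8.1]
 [ 10.5  -0.8   9.9]
 [ 11.   11.3  13.2]]
```

View pics/w2.png

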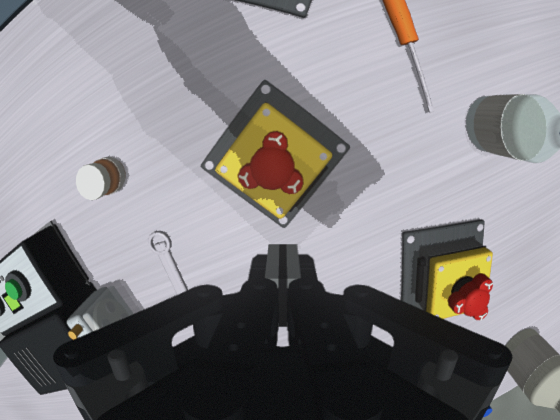

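carry_out --plan '[{"offset": [0.42,-0.16,0.3],"gripper": -1,"delta_rot": [0,0,0]},{"offset": [0,0,0.7],"gripper": -1,"delta_rot": [0,0,0]},{"offset": [0,0,0.6],"gripper": -1,"delta_rot": [0,0,0]},{"offset": [0,0,0.3],"gripper": -1,"delta_rot": [0,0,0]},{"offset": [0,0,0],"gripper": -1,"delta_rot": [0,0,0]}]'

```text
t: 2.7
tcp_pos: [486.8, 190.1, 133.4]
orientation: [-0.001, 0.208, 0.978, -0.001]
wrist_force: [0.1, -0.2, 0.0]
finger_gap: 0.1
finger_force: 0.0
```

```bash
python3 - <<'E'
from h import *
s,c,W,Tl,pl=wlook();print(s["tcp_pos"].round(1),s["wrist_force"].round(1))
for z in range(-30,18,5):
    f=(abs(Tl[...,2]-z)<2.5)&(np.hypot(Tl[...,0],Tl[...,1])<40)
    if f.sum()>5: print(z,f.sum(),np.percentile(Tl[f],[2,98],axis=0)[:,:2].round(1).tolist())
E
```

```text
[486.8 190.1 133.4] [ 0.1 -0.2  0. ]
-30 1309 [[-7.6, -28.1], [13.4, 26.7]]
-25 401 [[-5.6, -20.6], [13.1, 18.5]]
-20 643 [[-10.4, -6.4], [11.1, 5.2]]
-15 270 [[6.2, -13.3], [11.3, 12.1]]
-10 339 [[6.0, -13.7], [11.1, 12.3]]
-5 333 [[6.2, -13.8], [10.9, 12.1]]
0 298 [[6.0, -13.7], [10.9, 12.4]]
5 260 [[6.0, -13.2], [11.0, 12.0]]
10 163 [[6.1, -12.0], [11.0, 10.9]]
```

carry_out --plan '[{"offset": [0.008,0.017,0.08],"gripper": -1,"delta_rot": [0,0,0]},{"offset": [0,0,0.03],"gripper": -1,"delta_rot": [0,0,0]},{"offset": [0,0,0.03],"gripper": -1,"delta_rot": [0,0,0]},{"offset": [0,0,0.03],"gripper": -1,"delta_rot": [0,0,0]},{"offset": [0,0,0.03],"gripper": -1,"delta_rot": [0,0,0]}]'

```text
t: 3.38
tcp_pos: [488.2, 191.1, 122.8]
orientation: [0.0, 0.209, 0.978, 0.0]
wrist_force: [-1.8, -1.2, 10.1]
finger_gap: 0.1
finger_force: 5.0
```

carry_out --plan '[{"offset": [0,0,0.03],"gripper": -1,"delta_rot": [0,0,0]},{"offset": [0,0,0.03],"gripper": -1,"delta_rot": [0,0,0]},{"offset": [0,0,0.03],"gripper": -1,"delta_rot": [0,0,0]},{"offset": [0,0,0.02],"gripper": -1,"delta_rot": [0,0,0]},{"offset": [0,0,0],"gripper": -1,"delta_rot": [0,0,0]}]'

```text
t: 4.0
tcp_pos: [487.9, 191.0, 115.8]
orientation: [-0.0, 0.209, 0.978, 0.0]
wrist_force: [-1.5, -0.7, 4.5]
finger_gap: -0.1
finger_force: 2.1
```

carry_out --plan '[{"offset": [0,0,0.015],"gripper": -1,"delta_rot": [0,0,0]},{"offset": [0,0,0.015],"gripper": -1,"delta_rot": [0,0,0]},{"offset": [0,0,0],"gripper": -1,"delta_rot": [0,0,0]},{"offset": [0,0,0],"gripper": -1,"delta_rot": [0,0,0]},{"offset": [0,0,0],"gripper": -1,"delta_rot": [0,0,0]}]'

```text
t: 4.62
tcp_pos: [488.1, 191.1, 115.4]
orientation: [0.0, 0.209, 0.978, 0.0]
wrist_force: [-5.1, -2.3, 23.1]
finger_gap: 0.2
finger_force: 11.6
```

carry_out --plan '[{"offset": [0,0,-0.3],"gripper": -1,"delta_rot": [0,0,0]},{"offset": [0,0,-0.7],"gripper": -1,"delta_rot": [0,0,0]},{"offset": [-0.3,0,-0.7],"gripper": -1,"delta_rot": [0,0,0]},{"offset": [-0.2,0,-0.3],"gripper": -1,"delta_rot": [0,0,0]},{"offset": [0,0,0],"gripper": -1,"delta_rot": [0,0,0]}]'

```text
t: 5.25
tcp_pos: [516.4, 178.5, 234.9]
orientation: [0.001, 0.209, 0.978, 0.001]
wrist_force: [-0.2, -0.1, -0.4]
finger_gap: 0.1
finger_force: 0.0
```

```bash
cat >> h.py <<'E'
def head(name=None,zmin=88):
    s,c,W,Tl,pl=wlook()
    if name: save(c,name)
    print("t",s["t"],"tcp",s["tcp_pos"].round(1),"F",s["wrist_force"].round(1))
    hsv=cv2.cvtColor(c["pixels"],cv2.COLOR_RGB2HSV)
    m=(cv2.inRange(hsv,(0,130,60),(8,255,255))|cv2.inRange(hsv,(172,130,60),(180,255,255)))>0
    near=np.hypot(W[...,0]-487,W[...,1]-191)<45
    reg=cv2.dilate((m&near).astype(np.uint8),np.ones((5,5)))>0
    P=W[reg&near&(W[...,2]>zmin)]
    (cx,cy),r=cv2.minEnclosingCircle(P[:,:2].astype(np.float32));ctr=np.array([cx,cy])
    a=np.arctan2(P[:,1]-cy,P[:,0]-cx);rr=np.hypot(*(P[:,:2]-ctr).T)
    ph=np.exp(3j*a[rr>24]).mean()
    print("ctr",ctr.round(1),"r",round(r,1),"phase",np.degrees(np.angle(ph)/3).round(1),"top z",np.percentile(P[:,2],[50,98]).round(1))
    Y=W[(cv2.inRange(hsv,(18,90,60),(38,255,255))>0)&(np.hypot(W[...,0]-487,W[...,1]-191)<65)&(abs(W[...,2]-67)<5)]
    if len(Y): print("lid",cv2.minAreaRect(Y[:,:2].astype(np.float32)))
E
python3 -c "from h import *;head('w3')"
```

```text
t 5.25 tcp [516.4 178.5 234.9] F [-0.2 -0.1 -0.4]
ctr [486.9 191.1] r 31.0 phase 28.2 top z [ 96.8 100.2]
lid ((486.7790832519531, 191.3651123046875), (84.44683837890625, 83.9925537109375), 28.569501876831055)
```

carry_out --plan '[{"offset": [-0.007,-0.2,0],"gripper": -1,"delta_rot": [0,0,0]},{"offset": [0,0,0.5],"gripper": -1,"delta_rot": [0,0,-0.97]},{"offset": [0,0,0.5],"gripper": -1,"delta_rot": [0,0,-0.97]},{"offset": [0,0,0.4],"gripper": -1,"delta_rot": [0,0,-0.97]},{"offset": [0,0,0.3],"gripper": -1,"delta_rot": [0,0,-0.96]}]'

```text
t: 5.92
tcp_pos: [508.9, 166.7, 129.8]
orientation: [-0.002, -0.062, 0.998, -0.001]
wrist_force: [0.8, -0.0, -0.8]
finger_gap: -0.3
finger_force: 0.0
```

carry_out --plan '[{"offset": [0,0,0],"gripper": -1,"delta_rot": [0,0,0]},{"offset": [0,0,0],"gripper": -1,"delta_rot": [0,0,0]},{"offset": [0,0,0],"gripper": -1,"delta_rot": [0,0,0]},{"offset": [0,0,0],"gripper": -1,"delta_rot": [0,0,0]},{"offset": [0,0,0],"gripper": -1,"delta_rot": [0,0,0]}]'

```text
t: 6.55
tcp_pos: [510.8, 167.7, 132.2]
orientation: [0.0, -0.06, 0.998, 0.0]
wrist_force: [-0.5, -1.0, -0.3]
finger_gap: 0.3
finger_force: 0.0
```

```bash
python3 - <<'E'
from h import *
s=sense();q=s["orientation"];M=R.from_quat([*q[1:],q[0]]).as_matrix()
print(s["tcp_pos"],np.degrees(np.arctan2(M[1,1],M[0,1])),s["q"])
print((M.T@(np.array([511.9,167.5,98])-s["tcp_pos"])/60).round(3))
E
```

```text
[510.8316722  167.73325385 132.20851641] 96.83536230316226 [-0.36839895  0.51075734 -0.05307393  1.94219181  0.04091742  0.6891446
  1.24381267]
[-0.017 -0.006  0.57 ]
```

carry_out --plan '[{"offset": [-0.015,-0.005,0.1],"gripper": -1,"delta_rot": [0,0,0]},{"offset": [0,0,0.15],"gripper": -1,"delta_rot": [0,0,0]},{"offset": [0,0,0.15],"gripper": -1,"delta_rot": [0,0,0]},{"offset": [0,0,0.15],"gripper": -1,"delta_rot": [0,0,0]},{"offset": [0,0,0],"gripper": -1,"delta_rot": [0,0,0]}]'

```text
t: 7.18
tcp_pos: [511.2, 167.2, 97.9]
orientation: [-0.001, -0.06, 0.998, -0.0]
wrist_force: [-0.3, 0.3, 0.2]
finger_gap: -0.2
finger_force: 0.0
```

```bash
cat >> h.py <<'E'
def arc(deg, c=(486.9,191.2), n=5):
    # clockwise arc about the head axis from the present pose, in tool units
    s=sense();q=s["orientation"];M=R.from_quat([*q[1:],q[0]]).as_matrix();p=s["tcp_pos"].copy()
    d=p[:2]-c;print("tcp",p.round(1),"r",np.hypot(*d).round(1),"ang",np.degrees(np.arctan2(d[1],d[0])).round(1),"yaw",np.degrees(np.arctan2(M[1,1],M[0,1])).round(1),"F",s["wrist_force"].round(1))
    Rz=R.from_euler('z',-deg,degrees=True).as_matrix();e=np.append(d,0)
    print("per row",(M.T@(Rz@e-e)/60).round(4),"rot",deg/8)
E
python3 -c "from h import *;arc(4)"
```

```text
tcp [511.2 167.2  97.9] r 34.1 ang -44.6 yaw 96.9 F [-0.3  0.3  0.2]
per row [ 0.0319 -0.0236  0.0001] rot 0.5
```

carry_out --plan '[{"offset": [0.032,-0.023,0],"gripper": -1,"delta_rot": [0,0,0.5]},{"offset": [0.032,-0.023,0],"gripper": -1,"delta_rot": [0,0,0.5]},{"offset": [0.032,-0.023,0],"gripper": -1,"delta_rot": [0,0,0.5]},{"offset": [0.032,-0.023,0],"gripper": -1,"delta_rot": [0,0,0.5]},{"offset": [0.032,-0.023,0],"gripper": -1,"delta_rot": [0,0,0.5]}]'

```text
t: 7.8
tcp_pos: [502.5, 160.7, 99.2]
orientation: [0.001, 0.116, 0.993, 0.0]
wrist_force: [0.8, -0.2, -1.3]
finger_gap: -0.2
finger_force: 0.7
```

```bash
python3 -c "from h import *;arc(4);head('w4')"
```

```text
tcp [502.5 160.7  99.2] r 34.3 ang -62.9 yaw 76.7 F [ 0.8 -0.2 -1.3]
per row [ 0.0312 -0.0247 -0.    ] rot 0.5
t 7.8 tcp [502.5 160.7  99.2] F [ 0.8 -0.2 -1.3]
ctr [486.5 190.9] r 31.0 phase 18.3 top z [ 96.7 100.2]
lid ((486.5110168457031, 190.62200927734375), (83.40733337402344, 84.27472686767578), 28.12565803527832)
```

carry_out --plan '[{"offset": [0.032,-0.024,0],"gripper": -1,"delta_rot": [0,0,0.5]},{"offset": [0.032,-0.024,0],"gripper": -1,"delta_rot": [0,0,0.5]},{"offset": [0.032,-0.024,0],"gripper": -1,"delta_rot": [0,0,0.5]},{"offset": [0.032,-0.024,0],"gripper": -1,"delta_rot": [0,0,0.5]},{"offset": [0.032,-0.024,0],"gripper": -1,"delta_rot": [0,0,0.5]}]'

```text
t: 8.48
tcp_pos: [494.5, 157.3, 100.5]
orientation: [0.004, 0.287, 0.958, 0.002]
wrist_force: [9.6, -3.7, 8.3]
finger_gap: -0.2
finger_force: 4.9
```

```bash
python3 -c "from h import *;arc(4);head('w5')"
```

```text
tcp [494.5 157.3 100.5] r 34.8 ang -77.3 yaw 56.7 F [ 9.6 -3.7  8.3]
per row [ 0.0291 -0.0281 -0.0003] rot 0.5
t 8.475 tcp [494.5 157.3 100.5] F [ 9.6 -3.7  8.3]
ctr [486.4 190.9] r 31.2 phase 8.6 top z [ 98.4 101.9]
lid ((486.19085693359375, 190.96719360351562), (83.28388977050781, 83.62897491455078), 27.422061920166016)
```

carry_out --plan '[{"offset": [0,0,-0.015],"gripper": -1,"delta_rot": [0,0,0]},{"offset": [0,0,-0.015],"gripper": -1,"delta_rot": [0,0,0]},{"offset": [0,0,-0.015],"gripper": -1,"delta_rot": [0,0,0]},{"offset": [0,0,0],"gripper": -1,"delta_rot": [0,0,0]},{"offset": [0,0,0],"gripper": -1,"delta_rot": [0,0,0]}]'

```text
t: 9.15
tcp_pos: [490.3, 157.4, 101.5]
orientation: [-0.0, 0.285, 0.958, -0.0]
wrist_force: [1.5, -2.2, -0.3]
finger_gap: 0.0
finger_force: 1.0
```

```bash
python3 -c "from h import *;arc(4);head('w6')"
```

```text
tcp [490.3 157.4 101.5] r 33.9 ang -84.2 yaw 56.9 F [ 1.5 -2.2 -0.3]
per row [ 0.0316 -0.0237  0.    ] rot 0.5
t 9.15 tcp [490.3 157.4 101.5] F [ 1.5 -2.2 -0.3]
ctr [485.9 190.7] r 31.3 phase -2.5 top z [104.6 108.4]
lid ((486.1794128417969, 191.15985107421875), (83.2869644165039, 83.12744903564453), 28.25063133239746)
```

carry_out --plan '[{"offset": [-0.03,0.022,0],"gripper": -1,"delta_rot": [0,0,-0.5]},{"offset": [-0.03,0.022,0],"gripper": -1,"delta_rot": [0,0,-0.5]},{"offset": [-0.03,0.022,0],"gripper": -1,"delta_rot": [0,0,-0.5]},{"offset": [-0.03,0.022,0],"gripper": -1,"delta_rot": [0,0,-0.5]},{"offset": [-0.03,0.022,0],"gripper": -1,"delta_rot": [0,0,-0.5]}]'

```text
t: 9.82
tcp_pos: [501.4, 160.1, 101.6]
orientation: [-0.0, 0.113, 0.994, 0.0]
wrist_force: [1.2, 1.3, -0.4]
finger_gap: -0.4
finger_force: 0.3
```

carry_out --plan '[{"offset": [-0.03,0.022,0],"gripper": -1,"delta_rot": [0,0,-0.5]},{"offset": [-0.03,0.022,0],"gripper": -1,"delta_rot": [0,0,-0.5]},{"offset": [-0.03,0.022,0],"gripper": -1,"delta_rot": [0,0,-0.5]},{"offset": [-0.03,0.022,0],"gripper": -1,"delta_rot": [0,0,-0.5]},{"offset": [-0.03,0.022,0],"gripper": -1,"delta_rot": [0,0,-0.5]}]'

```text
t: 10.45
tcp_pos: [510.6, 165.8, 101.5]
orientation: [-0.0, -0.061, 0.998, 0.0]
wrist_force: [-0.0, -0.5, 0.3]
finger_gap: -0.2
finger_force: 0.0
```

carry_out --plan '[{"offset": [0,0,0],"gripper": -1,"delta_rot": [0,0,0]},{"offset": [0,0,-0.2],"gripper": -1,"delta_rot": [0,0,0]},{"offset": [0,0,-0.5],"gripper": -1,"delta_rot": [0,0,0]},{"offset": [0,0,-0.8],"gripper": -1,"delta_rot": [0,0,0]},{"offset": [0,0,-0.7],"gripper": -1,"delta_rot": [0,0,0]}]'

```text
t: 11.08
tcp_pos: [510.6, 165.5, 236.1]
orientation: [0.0, -0.059, 0.998, 0.0]
wrist_force: [-0.4, 0.1, -0.0]
finger_gap: 0.2
finger_force: 0.0
```

```bash
python3 - <<'E'
from h import *
head('w7')
s=sense();q=s["orientation"];M=R.from_quat([*q[1:],q[0]]).as_matrix();print(M.round(3))
print((M.T@(np.array([500,-250,s["tcp_pos"][2]])-s["tcp_pos"])/60).round(3))
a=np.load("scene.npy");b=np.load("side.npy")
E
```

```text
t 11.075 tcp [510.6 165.5 236.1] F [-0.4  0.1 -0. ]
ctr [486.3 190.5] r 30.7 phase 28.0 top z [104.7 108.3]
lid ((486.84136962890625, 191.02377319335938), (84.46958923339844, 84.47638702392578), 28.270578384399414)
[[-0.993 -0.118  0.008]
 [-0.118  0.993  0.003]
 [-0.008  0.002 -1.   ]]
[ 1.029 -6.863 -0.024]
```

carry_out --plan '[{"offset": [0.06,-0.5,0],"gripper": -1,"delta_rot": [0,0,0]},{"offset": [0.09,-0.8,0],"gripper": -1,"delta_rot": [0,0,0]},{"offset": [0.09,-0.8,0],"gripper": -1,"delta_rot": [0,0,0]},{"offset": [0.09,-0.8,0],"gripper": -1,"delta_rot": [0,0,0]},{"offset": [0.09,-0.8,0],"gripper": -1,"delta_rot": [0,0,0]}]'

```text
t: 11.75
tcp_pos: [512.1, -59.4, 234.3]
orientation: [0.0, -0.059, 0.998, 0.0]
wrist_force: [0.4, -0.2, 0.4]
finger_gap: -0.1
finger_force: 0.0
```

carry_out --plan '[{"offset": [0.09,-0.8,0],"gripper": -1,"delta_rot": [0,0,0]},{"offset": [0.09,-0.8,0],"gripper": -1,"delta_rot": [0,0,0]},{"offset": [0.09,-0.8,0],"gripper": -1,"delta_rot": [0,0,0]},{"offset": [0.09,-0.8,0],"gripper": -1,"delta_rot": [0,0,0]},{"offset": [0,-0.3,0],"gripper": -1,"delta_rot": [0,0,0]}]'

```text
t: 12.38
tcp_pos: [515.0, -272.4, 234.1]
orientation: [-0.0, -0.057, 0.998, -0.001]
wrist_force: [0.3, 0.9, 1.0]
finger_gap: -0.0
finger_force: 0.0
```

carry_out --plan '[{"offset": [0,0,0],"gripper": -1,"delta_rot": [0,0,0]},{"offset": [0,0,0],"gripper": -1,"delta_rot": [0,0,0]},{"offset": [0,0,0],"gripper": -1,"delta_rot": [0,0,0]},{"offset": [0,0,0],"gripper": -1,"delta_rot": [0,0,0]},{"offset": [0,0,0],"gripper": -1,"delta_rot": [0,0,0]}]'

```text
t: 13.0
tcp_pos: [516.1, -268.6, 233.7]
orientation: [0.0, -0.06, 0.998, 0.0]
wrist_force: [0.5, 0.0, -0.5]
finger_gap: -0.0
finger_force: 0.0
```

```bash
cat > b.py <<'E'
from h import *
import sys
s,c,W,Tl,pl=wlook();save(c,sys.argv[1]);q=s["orientation"];M=R.from_quat([*q[1:],q[0]]).as_matrix()
print("t",s["t"],s["tcp_pos"].round(1),s["wrist_force"].round(1))
hsv=cv2.cvtColor(c["pixels"],cv2.COLOR_RGB2HSV);L=pl(98.)
for nm,lo,hi in(("blue",(98,120,50),(128,255,255)),("green",(45,100,50),(85,255,255))):
    m=cv2.inRange(hsv,lo,hi)
    for k in cv2.findContours(m,0,2)[0]:
        if cv2.contourArea(k)<150: continue
        mm=np.zeros_like(m);cv2.drawContours(mm,[k],-1,255,-1);i=mm>0
        (x,y),r=cv2.minEnclosingCircle(L[i][:,:2].astype(np.float32))
        w=W[i&(W[...,2]>95)];print(nm,cv2.boundingRect(k),"plane ctr",round(x,1),round(y,1),"r",round(r,1),"depth",np.nanmedian(W[i],0).round(1),"topz",np.percentile(w[:,2],50).round(1) if len(w) else None,
         "tool units",(M.T@(np.array([x,y,98+17])-s["tcp_pos"])/60).round(3))
E
python3 b.py w8
```

```text
t 13.0 [ 516.1 -268.6  233.7] [ 0.5  0.  -0.5]
blue (259, 147, 33, 34) plane ctr 486.9 -278.9 r 13.9 depth [ 486.1 -278.9  102.5] topz 102.5 tool units [ 0.504 -0.112  1.978]
green (309, 167, 34, 27) plane ctr 495.2 -236.0 r 16.4 depth [ 497.  -239.2   82.1] topz None tool units [0.281 0.582 1.978]
green (365, 155, 33, 34) plane ctr 482.0 -189.2 r 14.8 depth [ 481.1 -190.8  102.5] topz 102.5 tool units [0.406 1.382 1.978]
```

View pics/w8.png

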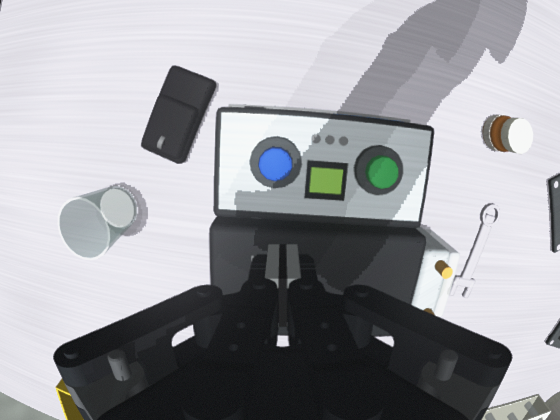

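carry_out --plan '[{"offset": [0.25,-0.055,0.2],"gripper": -1,"delta_rot": [0,0,0]},{"offset": [0.25,-0.055,0.5],"gripper": -1,"delta_rot": [0,0,0]},{"offset": [0,0,0.6],"gripper": -1,"delta_rot": [0,0,0]},{"offset": [0,0,0.4],"gripper": -1,"delta_rot": [0,0,0]},{"offset": [0,0,0],"gripper": -1,"delta_rot": [0,0,0]}]'

```text
t: 13.68
tcp_pos: [486.1, -278.7, 130.2]
orientation: [-0.001, -0.06, 0.998, 0.001]
wrist_force: [0.6, 0.4, 1.2]
finger_gap: -0.0
finger_force: 0.0
```

carry_out --plan '[{"offset": [0,0,0],"gripper": -1,"delta_rot": [0,0,0]},{"offset": [0,0,0.04],"gripper": -1,"delta_rot": [0,0,0]},{"offset": [0,0,0.03],"gripper": -1,"delta_rot": [0,0,0]},{"offset": [0,0,0],"gripper": -1,"delta_rot": [0,0,0]},{"offset": [0,0,0],"gripper": -1,"delta_rot": [0,0,0]}]'

```text
t: 14.3
tcp_pos: [487.0, -279.3, 127.5]
orientation: [0.0, -0.06, 0.998, -0.0]
wrist_force: [0.1, 0.0, -0.2]
finger_gap: 0.1
finger_force: 0.0
```

carry_out --plan '[{"offset": [0,0,0.06],"gripper": -1,"delta_rot": [0,0,0]},{"offset": [0,0,0.05],"gripper": -1,"delta_rot": [0,0,0]},{"offset": [0,0,0.05],"gripper": -1,"delta_rot": [0,0,0]},{"offset": [0,0,0.05],"gripper": -1,"delta_rot": [0,0,0]},{"offset": [0,0,0],"gripper": -1,"delta_rot": [0,0,0]}]'

```text
t: 14.92
tcp_pos: [486.9, -279.2, 114.7]
orientation: [-0.0, -0.06, 0.998, 0.0]
wrist_force: [0.1, 0.4, 4.5]
finger_gap: -0.2
finger_force: 1.9
```

carry_out --plan '[{"offset": [0,0,0.03],"gripper": -1,"delta_rot": [0,0,0]},{"offset": [0,0,0.03],"gripper": -1,"delta_rot": [0,0,0]},{"offset": [0,0,0],"gripper": -1,"delta_rot": [0,0,0]},{"offset": [0,0,0],"gripper": -1,"delta_rot": [0,0,0]},{"offset": [0,0,0],"gripper": -1,"delta_rot": [0,0,0]}]'

```text
t: 15.55
tcp_pos: [487.0, -279.3, 112.8]
orientation: [0.0, -0.06, 0.998, -0.0]
wrist_force: [-6.3, 3.9, 23.3]
finger_gap: 0.2
finger_force: 11.5
```

```bash
python3 - <<'E'
from h import *
W=np.load("side.npy");S=np.load("scene.npy")
for n,X in(("side",W),("scene",S)):
    for c,nm in(((486.5,-278.9),"blue"),((481.7,-189.5),"green")):
        r=np.hypot(X[...,0]-c[0],X[...,1]-c[1])
        print(n,nm,[(a,b,np.nanmedian(X[...,2][(r>=a)&(r<b)]).round(1)) for a,b in((0,8),(8,12),(16,21),(24,32))])
s,c,X,Tl,pl=wlook();save(c,"w9")
for cc in((486.5,-278.9),(481.7,-189.5)):
    r=np.hypot(X[...,0]-cc[0],X[...,1]-cc[1])
    for a,b in((0,8),(8,13),(16,21),(24,32)):
        k=(r>=a)&(r<b)&(X[...,2]<112)
        if k.any(): print(cc,a,b,k.sum(),np.percentile(X[...,2][k],[10,50,90]).round(1))
im=c["pixels"][150:330,190:370,::-1];cv2.imwrite("pics/w9c.png",cv2.resize(im,None,fx=3,fy=3))
E
```

```text
side blue [(0, 8, np.float64(101.2)), (8, 12, np.float64(100.6)), (16, 21, np.float64(89.6)), (24, 32, np.float64(79.9))]
side green [(0, 8, np.float64(101.5)), (8, 12, np.float64(99.8)), (16, 21, np.float64(89.0)), (24, 32, np.float64(80.1))]
scene blue [(0, 8, np.float64(100.6)), (8, 12, np.float64(99.7)), (16, 21, np.float64(91.0)), (24, 32, np.float64(80.3))]
scene green [(0, 8, np.float64(101.4)), (8, 12, np.float64(101.7)), (16, 21, np.float64(91.4)), (24, 32, np.float64(79.8))]
(486.5, -278.9) 0 8 5 [95.5 96.  96.8]
(486.5, -278.9) 8 13 895 [ 95.5  97.5 109.9]
(486.5, -278.9) 16 21 1437 [91.8 92.7 93.4]
(486.5, -278.9) 24 32 3501 [80.5 81.3 82. ]
(481.7, -189.5) 0 8 531 [102.1 102.8 103.5]
(481.7, -189.5) 8 13 980 [100.8 102.4 103.3]
(481.7, -189.5) 16 21 1332 [89.1 92.5 93.3]
(481.7, -189.5) 24 32 2562 [80.5 81.3 82.1]
```

View pics/w9c.png

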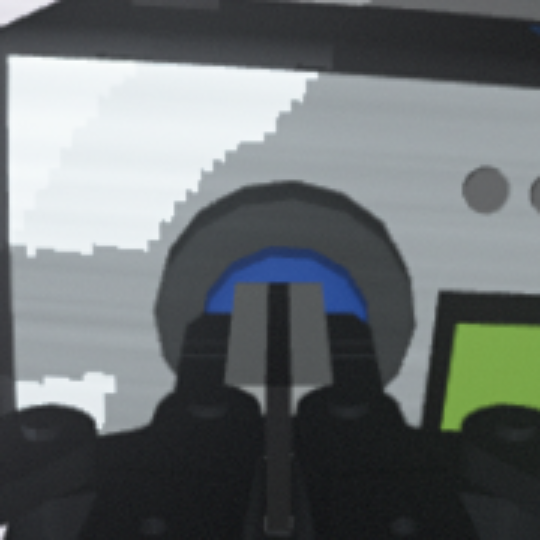

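carry_out --plan '[{"offset": [0,0,-0.2],"gripper": -1,"delta_rot": [0,0,0]},{"offset": [0,0,-0.6],"gripper": -1,"delta_rot": [0,0,0]},{"offset": [0,0,-0.8],"gripper": -1,"delta_rot": [0,0,0]},{"offset": [-0.4,0,-0.5],"gripper": -1,"delta_rot": [0,0,0]},{"offset": [0,0,0],"gripper": -1,"delta_rot": [0,0,0]}]'

```text
t: 16.23
tcp_pos: [513.4, -276.3, 239.5]
orientation: [0.003, -0.061, 0.998, -0.001]
wrist_force: [0.8, 0.9, -0.0]
finger_gap: 0.0
finger_force: 0.0
```

carry_out --plan '[{"offset": [0,0,0],"gripper": -1,"delta_rot": [0,0,0]},{"offset": [0,0,0],"gripper": -1,"delta_rot": [0,0,0]},{"offset": [0,0,0],"gripper": -1,"delta_rot": [0,0,0]},{"offset": [0,0,0],"gripper": -1,"delta_rot": [0,0,0]},{"offset": [0,0,0],"gripper": -1,"delta_rot": [0,0,0]}]'

```text
t: 16.85
tcp_pos: [510.7, -276.4, 237.1]
orientation: [-0.0, -0.06, 0.998, 0.0]
wrist_force: [0.6, -0.0, -0.6]
finger_gap: -0.2
finger_force: 0.0
```

```bash
python3 b.py w10; python3 - <<'E'
from h import *
for n in ("side","scene"):
    c=camera(n);X=cloud(c);r=np.hypot(X[...,0]-486.9,X[...,1]-191.2);print(n,"head top",np.nanpercentile(X[...,2][r<8],[50,90]).round(1))
E
```

```text
t 16.85 [ 510.7 -276.4  237.1] [ 0.6 -0.  -0.6]
blue (267, 154, 34, 34) plane ctr 486.7 -278.7 r 14.0 depth [ 486.1 -279.   102.5] topz 102.5 tool units [0.401 0.01  2.035]
green (372, 162, 32, 33) plane ctr 481.6 -188.9 r 15.1 depth [ 481.1 -191.   102.4] topz 102.4 tool units [0.307 1.506 2.035]
side head top [106.2 108.7]
scene head top [106.2 109.9]
```

Everything is out and the hand is clear.

```bash
python3 -c "from workcell import *;print(sign_off())"
```

```text
the job is handed in; nothing more can be done
None
```

The emergency-stop check is done and handed in at about 17 s: the red head was pushed in until it latched, twisted clockwise until it sprang back out, and the blue reset was pushed fully down; all buttons measured out afterwards, the station had not moved and the hand is clear.

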